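# Load a sample magazine and index the carousel to the reader

## Robot

A 6-joint arm with a two-finger parallel gripper is mounted at the origin on the work surface. World frame = base frame: x ahead of the robot, y to its left, z up, the work surface at z = 0. Lengths are in m, angles in rad, forces in N, time in s.
With the tool pointing down it reaches from about 0.425 to 0.95 m from the base axis. Payload 14.7 kg.
Tool frame: the origin (TCP) lies on the centre line of the jaws, within the pads' length; the fingertips stand 22 mm ahead of it and the grasp point (between the pads) lies 3 mm ahead of it; z points along the fingers, y is the line along which they close (so a half turn about z gives the same grasp; the last joint's range is limited). The gripper opens to 85 mm and grips with 20 to 120 N. Pads are 22 mm wide; open, the fingers measure 114 mm over their backs; the gripper's body (76 mm by 85 mm) begins 54 mm behind the grasp point. The pads swing forward as they close: fully open they stand 13 mm farther back than shut.
Start: joints at [1.149, 0.48, 1.596, -0, 1.065, -0.047], TCP at [0.238, 0.605, 0.253] pointing down, gripper open.
Joint ranges: [-2.75, 2.75], [-0.82, 2.05], [0.23, 2.67], [-1.56, 4.7], [0.09, 2.69], [-2.92, 2.92]. Speed limits (rad/s): [1.89, 1.89, 2.39, 3.01, 3.01, 3.01].

## Interface

Orientations are given as a rotation vector (axis times angle).
In Python, from cell import ctrl gives the robot as it stands.
- The arm moves only by the tool play_rows, never from a script. Its argument "series" is a list of rows, each an object of numbers: "rx", "ry", "rz": the turn, a rotation vector about the tool's x, y, z in degrees; "x", "y", "z": the shift along the tool's x, y, z in m; "claw": the finger opening in m, from 0 to 0.0854. In form: [{"rx": .., "ry": .., "rz": .., "x": .., "y": .., "z": .., "claw": ..}, ...]. A call has 1 to 20 rows; each row is the pose to reach, as a shift and turn from the pose commanded when the call began, along the tool's axes at that moment; what a row does not reach only later rows make up. A row lasts 1/10 s, in which the tool goes at most 50 mm and 8.59 degrees, less where a joint would pass 70% of its speed; a pose out of reach is approached as far as the arm can. A call with a gripper value outside its range is refused whole. The fingers move at their own pace and stop on an object; "force" is the grip in N (left out, the last holds). Time passes only in rows, so rows that repeat a pose let the fingers close. It gives the time, the measured TCP pose, the force, the opening and the grip force at its end, in the units of the state.
- ctrl.sense(): the state, without advancing time (a new reading comes with each control period).
- ctrl.capture(name): name is "scene" or "top" or "wrist"; returns a dict with "image" (480x640x3 uint8, blue, green, red), "camera_matrix" (3x3 intrinsics, pixels), "cam_to_world" (4x4, takes a point from camera to world coordinates). Camera axes: x right, y down, z forward; pixel columns grow to the right and rows downward; lengths in m; the calibration is good to about 2 mm. The wrist camera is an equidistant fisheye: a pixel r from the principal point sees the ray r / f radians off the axis. A picture is of the moment at which its call begins. There is no depth.
- ctrl.hand_in(): hands the job in; it is judged then, once.
The state is a dict: "t": time; "joints": joint angles; "qvel": joint speeds; "tau": joint torques, N m; "position": TCP position; "eef_rot": TCP orientation; "wrist_force": force on the tool from outside, world axes, zero at the start; "ft_torque": the same for the moment, N m; "finger_gap": opening from 0.0 (shut) to 1.0 (fully open); "gripper_force": force on a finger pad.
Only numpy, scipy, OpenCV 4.12 (cv2) and the standard library are available. Lean on these libraries where they do the work, as an engineer would, in place of code of your own. Each camera call takes 0.05 s, during which the arm holds its last target. There are 200 camera calls.

## Task

Take the yellow sample magazine out of its dock by its long sides and stand it on the pale blue mat, let go and take it again by its two ends, and set it down gently between the steel guides of the carousel's empty yellow nest, centred and flat on the pad. Then turn the carousel by its black posts until the loaded nest clicks home at the index position facing the reader with the red pointer, and let go. Do not drop or tip the magazine, and leave the red magazine and the other things on the bench where they are.

Things in the scene. Friction and masses are not known exactly. Their poses are not given: they have to be found in the camera images.
- turntable (a joint): turntable angle, rad, growing anticlockwise seen from above; 0 = yellow nest faces the reader (target). Sprung detent every 30 degrees (multiples of 0.524 rad); let go between two, it falls into the nearer. Starts 30 to 150 degrees clockwise of the target (-0.5 to -2.6): turn it anticlockwise; stops at -2.95 and +0.9. About 0.3 N m (2 to 3 N at a post) carries it over a click.
- axis (a point): on the turntable's axis, at the top face of its aluminium disc (260 mm wide, top 60 mm above the bench) on a round grey base 290 mm wide, fixed to the bench. x axis points to the reader: white box 62 mm wide, 34 mm deep, top 107 mm above the bench, red cap, 203 mm from the axis, red pointer in front of it.
- nest (a point): middle of the top face of the empty nest's pad (yellow, 60 x 36 mm, 8 mm above the disc), 85 mm from the axis; turns with the disc. x radially outward: the magazine lies along x, either way round. Steel guides 50 mm long along x, 36 mm apart, with lips flaring to 52 mm apart at 55 mm above the pad: fingers do not fit beside the long sides; ends open. The other two nests hold fixed magazines.
- reader_mark (a point): fixed point where nest lies, same axes, when the turntable stands at 0.
- post_left (a point): black upright round post on the turntable rim, 16 mm in diameter and 60 mm tall, fixed to the turntable, 112 mm from its axis; this point is on the post's centre line, 45 mm above the disc and 15 mm below the post's top. It stands 60 degrees anticlockwise of the yellow nest.
- post_opposite (a point): black upright round post on the turntable rim, 16 mm in diameter and 60 mm tall, fixed to the turntable, 112 mm from its axis; this point is on the post's centre line, 45 mm above the disc and 15 mm below the post's top. It stands opposite the yellow nest.
- post_right (a point): black upright round post on the turntable rim, 16 mm in diameter and 60 mm tall, fixed to the turntable, 112 mm from its axis; this point is on the post's centre line, 45 mm above the disc and 15 mm below the post's top. It stands 60 degrees clockwise of the yellow nest.
- magazine_center (a point): centre (16 mm above the underside) of the yellow magazine to load: rigid block 62 mm long (x) x 30 mm wide (y) x 32 mm tall (z), 80 to 170 g, slots on top. Starts upright in its dock: black plate, top 8 mm above the bench, with a grey wall at each end of the magazine, 3 mm off it and rising 40 mm above the plate; its long sides are free.
- mat_center (a point): middle of the top face of the pale blue mat, 160 x 160 mm and 3 mm thick, fixed on the bench; x and y along its edges.
- red_magazine_center (a point): centre of a red magazine of the same size in its own dock of the same kind; to be left alone.
- bottle0: clear bottle with blue cap, 76 mm wide, 160 mm tall; a bystander, origin at the middle of its underside
- bottle1: clear bottle with blue cap, 66 mm wide, 140 mm tall; a bystander, origin at the middle of its underside
- bottle2: clear bottle with blue cap, 80 mm wide, 170 mm tall; a bystander, origin at the middle of its underside
- dish: flat round culture dish, 84 mm wide, 17 mm tall; a bystander, origin at the middle of its underside
- tube_rack: red tube rack, 90 x 170 mm, 45 mm tall; a bystander, origin at the middle of its underside
- pen_cup: grey cup with pens, 72 mm wide, 150 mm tall with the pens; a bystander, origin at the middle of its underside
Not all that is in view belongs to the job. Of the things like the part that bears magazine_center, leave any that is purple; of the rest the larger one is meant.

How it is judged:
On the way, in this order (a step that is already met when the one before it is completed fails the run):
1. the yellow magazine stands upright on the mat, let go (x of magazine_center in the frame of mat_center between -0.08 and 0.08 m and y of magazine_center in the frame of mat_center between -0.08 and 0.08 m and z of magazine_center in the frame of mat_center between 0.012 and 0.019 m and angle between magazine_center's own z axis and vertical below 0.1 rad and contact force between the fingers and magazine below 0.05 N and linear speed of magazine below 0.03 m/s), for 0.2 s.
2. the yellow magazine lies flat and centred in the yellow nest, let go (x of magazine_center in the frame of nest between -0.01 and 0.01 m and y of magazine_center in the frame of nest between -0.006 and 0.006 m and z of magazine_center in the frame of nest between 0.012 and 0.019 m and angle between magazine_center's own z axis and vertical below 0.1 rad and angle between the x axis of magazine_center and the x axis of nest, either way round below 0.15 rad and contact force between the fingers and magazine below 0.05 N), for 0.2 s.
3. the loaded nest is clicked home at the reader (all of step 2 and value of joint turntable between -0.07 and 0.07 rad and velocity of joint turntable between -0.1 and 0.1 rad/s), for 0.2 s.
At the end, for the whole second after the job is handed in: Turntable at rest within 0.07 rad of 0; yellow magazine released, at rest and flat in the yellow nest: centre within 10 mm lengthwise and 6 mm sideways of the nest's middle and 12 to 19 mm above the pad, tilt under 0.1 rad, long axis within 0.15 rad of the nest's (all of step 3 and linear speed of magazine below 0.03 m/s); the robot touches nothing.
It fails at once if the yellow magazine is dropped (moves faster than 0.4 m/s while not held) (contact force between the fingers and magazine below 0.01 N and linear speed of magazine above 0.4 m/s).
It fails at once if the yellow magazine is tipped by more than 0.7 rad (angle between magazine_center's own z axis and vertical above 0.7 rad).
It fails at once if the red magazine is moved by more than 15 mm (distance of red_magazine_center from where it was at the start of the episode above 0.015 m).
It fails at once if another thing on the bench is moved by more than 30 mm (distance of any of bottle0, bottle1, bottle2, dish, tube_rack, pen_cup from where it was at the start of the episode above 0.03 m).
It also fails if it takes over 72 s, if anything falls off the work surface, if the arm or the gripper's body presses on something with over 40 N, if the wrist force passes 120 N, or if a joint passes its speed limit or range.

## Working session

There is one attempt and no reset: what is moved stays moved. The work goes in short steps, Python scripts to look and compute and a tool call to move; the robot and the scene stay as the last step left them, time stands still between calls to the robot, and variables do not carry over. Pictures are saved under pics/ and viewed, at most 10 in all, crops included, and the job is handed in when it is done.

Besides the shell and the picture viewer there is one more tool, called after "Call:" as a command line: name --argument value ..., lists and objects as JSON in quotes. play_rows: Moves the arm, as the interface text tells. Its arguments: {"type":"object","properties":{"series":{"type":"array"},"force":{"type":"number"}},"required":["series"]}

```bash
mkdir -p pics; ls; python3 - <<'E'
from cell import ctrl
import cv2,numpy as np
s=ctrl.sense();print(s)
for n in ("scene","top"):
    c=ctrl.capture(n);cv2.imwrite(f"pics/{n}0.png",c["image"]);np.savez(f"{n}0.npz",**c);print(n,c["camera_matrix"].tolist(),c["cam_to_world"].round(3).tolist())
E
```

```text
pics
{'t': 0.0, 'joints': array([ 1.14939897e+00,  4.80815957e-01,  1.59689118e+00,  1.72631816e-05,
        1.06512240e+00, -4.65877884e-02]), 'qvel': array([-0.00064138, -0.00085836,  0.00115699,  0.0016049 , -0.00101574,
        0.00113964]), 'tau': array([ 4.15116199e-03, -9.50651836e+01, -4.30178475e+01, -7.10183826e-05,
        1.28150621e-02, -4.44248849e-05]), 'position': array([0.23776468, 0.6045187 , 0.25267624]), 'eef_rot': array([-5.85265987e-01, -3.08628749e+00,  1.88426523e-03]), 'wrist_force': array([-0.12643232, -0.64038342,  0.06442654]), 'ft_torque': array([-0.03140259,  0.02666453, -0.02001952]), 'gripper_force': 0.0, 'finger_gap': 0.9982069550350677}
scene [[446.6694051803969, 0.0, 331.38216399833755], [0.0, 446.6694051803969, 248.27372485757598], [0.0, 0.0, 1.0]] [[-0.753, 0.426, -0.502, 1.073], [0.658, 0.503, -0.561, 0.574], [0.013, -0.752, -0.659, 0.752], [0.0, 0.0, 0.0, 1.0]]
top [[449.28686851322504, 0.0, 317.17629149193607], [0.0, 449.28686851322504, 234.8276894111237], [0.0, 0.0, 1.0]] [[-0.022, -0.991, 0.131, 0.398], [-1.0, 0.024, 0.015, -0.012], [-0.018, -0.131, -0.991, 1.22], [0.0, 0.0, 0.0, 1.0]]
```

View pics/top0.png

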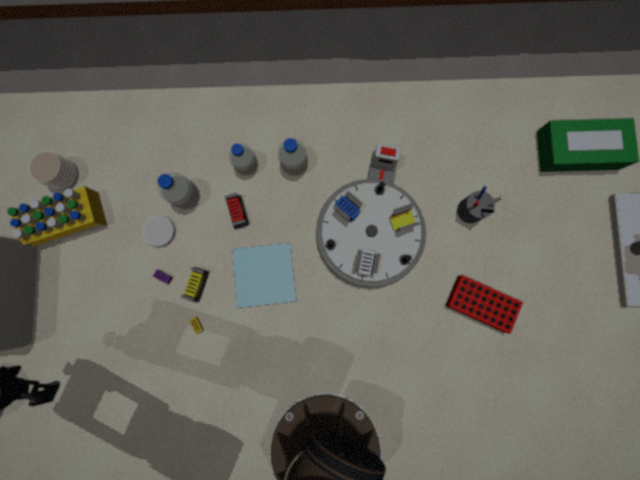

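View pics/scene0.png

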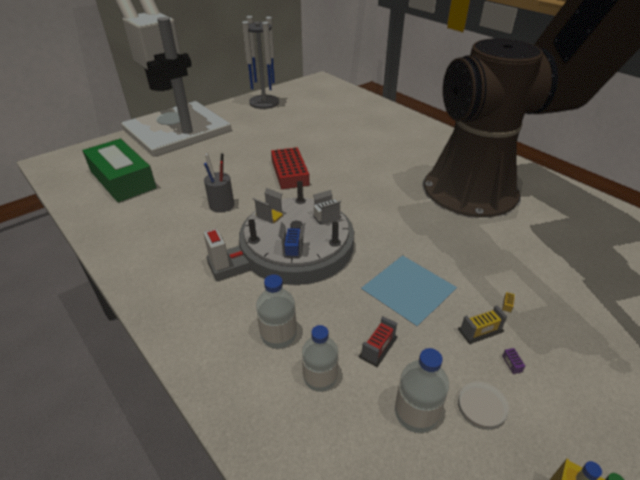

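The top view shows the docked yellow magazine near (195,285), the red one at (236,210), the mat around (264,275), the carousel axis near (371,231), the empty nest near (402,219) and the reader at (386,155). The small yellow block at (196,325) and the purple one at (162,276) are decoys. I'll enlarge the magazine and carousel areas.

```bash
python3 - <<'E'
import cv2,numpy as np
im=cv2.imread("pics/top0.png")
a=cv2.resize(im[255:315,165:245],None,fx=5,fy=5,interpolation=cv2.INTER_CUBIC) #400x300
a2=cv2.resize(im[235:315,225:305],(300,300),interpolation=cv2.INTER_CUBIC)
b=cv2.resize(im[140:290,312:432],(480,600),interpolation=cv2.INTER_CUBIC)
o=np.zeros((600,800,3),np.uint8);o[:600,320:]=b;o[:240,:320]=cv2.resize(im[260:308,170:234],(320,240),interpolation=cv2.INTER_CUBIC);o[300:,:300]=a2
cv2.imwrite("pics/crop0.png",o)
E
```

```text
(no output)
```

View pics/crop0.png

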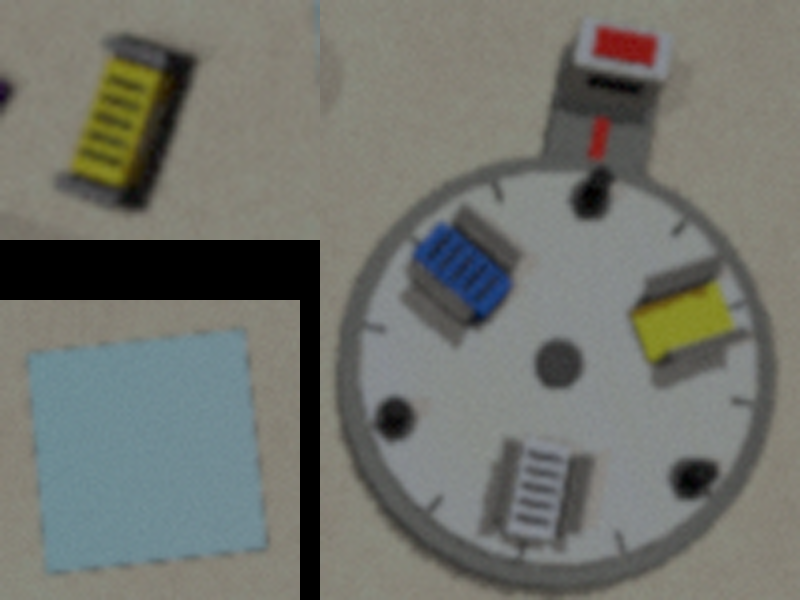

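```bash
cat > h.py <<'E'
import numpy as np
def ray(c,uv,z):
    K=c["camera_matrix"];T=c["cam_to_world"]
    d=T[:3,:3]@np.linalg.solve(K,[uv[0],uv[1],1]);o=T[:3,3]
    return (o+d*(z-o[2])/d[2])[:2]
E
python3 - <<'E'
from h import *
c=np.load("top0.npz")
def deg(v): return round(float(np.degrees(np.arctan2(v[1],v[0]))),1)
M=np.array([ray(c,(u/5+170,v/5+260),.04) for u,v in [(110,55),(168,68),(128,188),(70,172)]])
print("mag",M.mean(0),deg(M[0]-M[3]),deg(M[1]-M[2]),np.linalg.norm(np.roll(M,-1,0)-M,axis=1))
A=np.array([ray(c,(u/3.75+225,(v-300)/3.75+235),.003) for u,v in [(30,352),(245,330),(266,550),(48,572)]])
print("mat",A.mean(0),deg(A[0]-A[3]),np.linalg.norm(np.roll(A,-1,0)-A,axis=1))
f=lambda u,v,z:ray(c,((u-320)/4+312,v/4+140),z)
ax=f(558,364,.066)
# disc edge extremes at z=.06
E=[f(358,375,.06),f(756,355,.06),f(550,172,.06),f(565,563,.06)]
print("axis hub",ax,"disc",(E[0]+E[1])/2,(E[2]+E[3])/2,np.linalg.norm(E[0]-E[1]),np.linalg.norm(E[2]-E[3]))
cap=f(625,46,.107);print("cap",cap,cap-ax,np.linalg.norm(cap-ax),deg(cap-ax))
N=np.array([f(u,v,.068) for u,v in [(633,315),(720,283),(735,328),(655,360)]])
n=N.mean(0);print("nest",n,np.linalg.norm(n-ax),deg(n-ax),deg(N[1]-N[0]),deg(N[2]-N[3]))
for u,v in [(588,206),(395,418),(690,480)]:
  p=f(u,v,.065);print("post base",p,np.linalg.norm(p-ax),deg(p-ax))
E
```

```text
mag [0.4313932  0.33258347] -18.4 -18.1 [0.03169213 0.06537322 0.03191609 0.06396464]
mat [0.45266987 0.15216231] 4.8 [0.15744929 0.15924107 0.15689886 0.15912037]
axis hub [ 0.55716671 -0.13531507] disc [ 0.55734839 -0.13511855] [ 0.55755122 -0.13554521] 0.2589038195929097 0.25686499691653225
cap [ 0.75543052 -0.18133179] [ 0.1982638  -0.04601673] 0.2035339647623916 -13.1
nest [ 0.58267496 -0.21865569] 0.0871569280472611 -73.0 -71.1 -69.5
post base [ 0.66128865 -0.15896099] 0.10677316226263593 -12.8
post base [ 0.52464719 -0.0289961 ] 0.11118112617021092 107.0
post base [ 0.48015331 -0.21707696] 0.11232128250885287 -133.3
```

```bash
cat >> h.py <<'E'
from scipy.spatial.transform import Rotation as R
def rel(s,xyz,yang):
    "shift (tool axes) and rotvec deg from state s to tool-down pose with tool y at world angle yang (half turns folded)"
    R0=R.from_rotvec(s["eef_rot"]); y0=R0.apply([0,1,0]); a0=np.degrees(np.arctan2(y0[1],y0[0]))
    a=np.radians(a0+(yang-a0+90)%180-90)
    y=np.array([np.cos(a),np.sin(a),0]);z=np.array([0,0,-1]);x=np.cross(y,z)
    Rt=R.from_matrix(np.c_[x,y,z])
    print("pos",s["position"].round(4),"yang",a0.round(2),"-> shift",R0.inv().apply(np.array(xyz)-s["position"]).round(4),"rot",(R0.inv()*Rt).as_rotvec(degrees=True).round(2), "j",np.round(s["joints"],2),"F",s["wrist_force"].round(2),"grip",s["gripper_force"],round(s["finger_gap"]*.0854,4),"t",round(s["t"],2))
E
python3 - <<'E'
from h import *;from cell import ctrl
s=ctrl.sense();rel(s,[.431,.3326,.16],71.8);rel(s,[.431,.3326,.036],71.8)
E
```

```text
pos [0.2378 0.6046 0.2528] yang 68.53 -> shift [-0.2794 -0.1823  0.0929] rot [-0.06 -0.   -3.27] j [ 1.15  0.48  1.6   0.    1.07 -0.05] F [-0.92  0.25  0.  ] grip 0.0 0.0851 t 0.1
pos [0.2378 0.6046 0.2528] yang 68.53 -> shift [-0.2794 -0.1821  0.2169] rot [-0.06 -0.   -3.27] j [ 1.15  0.48  1.6   0.    1.07 -0.05] F [-0.92  0.25  0.  ] grip 0.0 0.0851 t 0.1
```

Call:
play_rows --series '[{"x": -0.04, "y": -0.026, "z": 0.013, "rz": -0.5}, {"x": -0.08, "y": -0.052, "z": 0.026, "rz": -1}, {"x": -0.12, "y": -0.078, "z": 0.039, "rz": -1.5}, {"x": -0.16, "y": -0.104, "z": 0.052, "rz": -2}, {"x": -0.2, "y": -0.13, "z": 0.065, "rz": -2.5}, {"x": -0.24, "y": -0.156, "z": 0.08, "rz": -3}, {"x": -0.265, "y": -0.173, "z": 0.088, "rz": -3.27}, {"x": -0.2794, "y": -0.1823, "z": 0.0929, "rz": -3.27}, {"x": -0.2794, "y": -0.1823, "z": 0.0929, "rz": -3.27}, {"x": -0.2794, "y": -0.1823, "z": 0.0929, "rz": -3.27}, {"x": -0.2794, "y": -0.1823, "z": 0.0929, "rz": -3.27}, {"x": -0.2794, "y": -0.1823, "z": 0.0929, "rz": -3.27}]'

```text
invalid input at $.series[0]: expected keys rx, ry, rz, x, y, z, claw
```

```bash
python3 - <<'E'
from h import *;from cell import ctrl;import cv2
c=ctrl.capture("wrist");np.savez("w1.npz",**c);cv2.imwrite("pics/w1.png",c["image"])
print(c["camera_matrix"],c["cam_to_world"].round(3))
s=ctrl.sense();rel(s,[.431,.3326,.036],71.8)
E
```

```text
[[371.64829954   0.         316.91571013]
 [  0.         371.64829954 233.40137851]
 [  0.           0.           1.        ]] [[ 0.366  0.887  0.28   0.166]
 [ 0.931 -0.349 -0.111  0.632]
 [-0.001  0.302 -0.953  0.373]
 [ 0.     0.     0.     1.   ]]
pos [0.2378 0.6046 0.2528] yang 68.52 -> shift [-0.2794 -0.1822  0.217 ] rot [-0.05 -0.01 -3.28] j [ 1.15  0.48  1.6   0.    1.07 -0.05] F [ 0.86 -0.31 -0.42] grip 0.0 0.0853 t 0.15
```

View pics/w1.png

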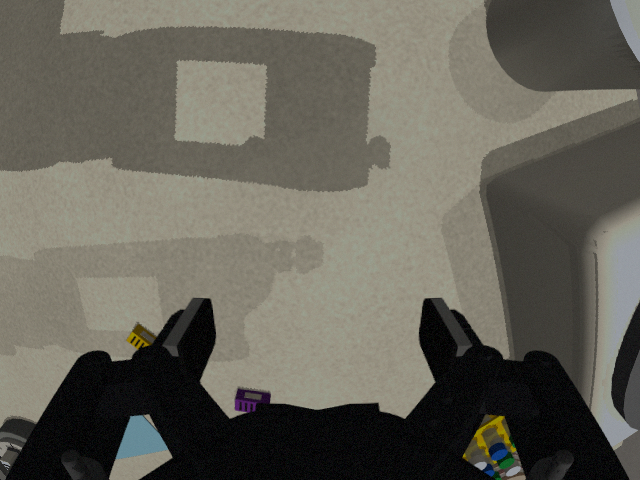

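The move was refused because every key is required. This wrist picture is therefore still from the start pose: decoys at (140,335) and (252,400), and a clear way ahead.

Call:
play_rows --series '[{"rx": 0, "ry": 0, "rz": -0.5, "x": -0.04, "y": -0.026, "z": 0.013, "claw": 0.085}, {"rx": 0, "ry": 0, "rz": -1, "x": -0.08, "y": -0.052, "z": 0.026, "claw": 0.085}, {"rx": 0, "ry": 0, "rz": -1.5, "x": -0.12, "y": -0.078, "z": 0.039, "claw": 0.085}, {"rx": 0, "ry": 0, "rz": -2, "x": -0.16, "y": -0.104, "z": 0.052, "claw": 0.085}, {"rx": 0, "ry": 0, "rz": -2.5, "x": -0.2, "y": -0.13, "z": 0.065, "claw": 0.085}, {"rx": 0, "ry": 0, "rz": -3, "x": -0.24, "y": -0.156, "z": 0.08, "claw": 0.085}, {"rx": 0, "ry": 0, "rz": -3.3, "x": -0.265, "y": -0.173, "z": 0.088, "claw": 0.085}, {"rx": 0, "ry": 0, "rz": -3.3, "x": -0.2794, "y": -0.1823, "z": 0.093, "claw": 0.085}, {"rx": 0, "ry": 0, "rz": -3.3, "x": -0.2794, "y": -0.1823, "z": 0.093, "claw": 0.085}, {"rx": 0, "ry": 0, "rz": -3.3, "x": -0.2794, "y": -0.1823, "z": 0.093, "claw": 0.085}, {"rx": 0, "ry": 0, "rz": -3.3, "x": -0.2794, "y": -0.1823, "z": 0.093, "claw": 0.085}, {"rx": 0, "ry": 0, "rz": -3.3, "x": -0.2794, "y": -0.1823, "z": 0.093, "claw": 0.085}]'

```text
t: 1.35
position: [0.4307, 0.3339, 0.1606]
eef_rot: [0.494, 3.102, 0.001]
wrist_force: [-0.2, -0.8, 0.4]
finger_gap: 0.998
gripper_force: 0.0
```

```bash
python3 - <<'E'
from h import *;from cell import ctrl;import cv2
c=ctrl.capture("wrist");np.savez("w2.npz",**c)
K=c["camera_matrix"];T=c["cam_to_world"]
im=c["image"].copy()
def proj(p):
    q=np.linalg.inv(T)@np.r_[p,1];th=np.arctan2(np.hypot(q[0],q[1]),q[2]);r=th*K[0,0];n=np.hypot(q[0],q[1])
    return (K[0,2]+r*q[0]/n,K[1,2]+r*q[1]/n)
a=np.radians(-18.2);u=np.array([np.cos(a),np.sin(a)]);v=np.array([-u[1],u[0]])
P=[proj(np.r_[np.array([.4314,.3326])+i*.031*u+j*.015*v,.04]) for i,j in[(1,1),(1,-1),(-1,-1),(-1,1)]]
for p in P: cv2.circle(im,tuple(int(round(t)) for t in p),2,(255,0,255),-1)
print(np.round(P,1))
cv2.imwrite("pics/w2.png",cv2.resize(im[220:480,150:490],None,fx=2.2,fy=2.2,interpolation=cv2.INTER_CUBIC))
s=ctrl.sense();rel(s,[.4314,.3326,.036],71.8)
E
```

```text
[[337.2 276.7]
 [295.  276.6]
 [293.5 190.4]
 [339.  190.5]]
pos [0.4308 0.3338 0.1605] yang 71.9 -> shift [-0.0009 -0.001   0.1245] rot [0.02 0.01 0.1 ] j [ 0.6   0.45  1.93  0.    0.76 -0.65] F [ 0.47 -0.21 -0.59] grip 0.0 0.0847 t 1.4
```

View pics/w2.png

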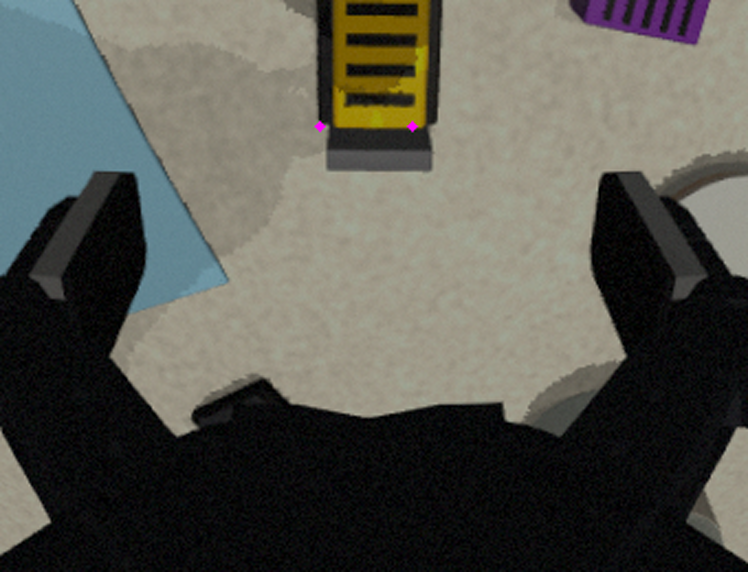

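The magazine's near end is at crop (333–428,127). It lines up lengthwise and in yaw, but sits about 4 mm to the right of my prediction, so I shift +3 mm in tool y (the jaws centre it anyway) and descend.

Call:
play_rows --force 40 --series '[{"rx": 0, "ry": 0, "rz": 0.1, "x": -0.001, "y": 0.0025, "z": 0.025, "claw": 0.085}, {"rx": 0, "ry": 0, "rz": 0.1, "x": -0.001, "y": 0.0025, "z": 0.05, "claw": 0.085}, {"rx": 0, "ry": 0, "rz": 0.1, "x": -0.001, "y": 0.0025, "z": 0.075, "claw": 0.085}, {"rx": 0, "ry": 0, "rz": 0.1, "x": -0.001, "y": 0.0025, "z": 0.1, "claw": 0.085}, {"rx": 0, "ry": 0, "rz": 0.1, "x": -0.001, "y": 0.0025, "z": 0.115, "claw": 0.085}, {"rx": 0, "ry": 0, "rz": 0.1, "x": -0.001, "y": 0.0025, "z": 0.125, "claw": 0.085}, {"rx": 0, "ry": 0, "rz": 0.1, "x": -0.001, "y": 0.0025, "z": 0.125, "claw": 0.07}, {"rx": 0, "ry": 0, "rz": 0.1, "x": -0.001, "y": 0.0025, "z": 0.125, "claw": 0.06}, {"rx": 0, "ry": 0, "rz": 0.1, "x": -0.001, "y": 0.0025, "z": 0.125, "claw": 0.05}, {"rx": 0, "ry": 0, "rz": 0.1, "x": -0.001, "y": 0.0025, "z": 0.125, "claw": 0.042}, {"rx": 0, "ry": 0, "rz": 0.1, "x": -0.001, "y": 0.0025, "z": 0.125, "claw": 0.036}, {"rx": 0, "ry": 0, "rz": 0.1, "x": -0.001, "y": 0.0025, "z": 0.125, "claw": 0.03}, {"rx": 0, "ry": 0, "rz": 0.1, "x": -0.001, "y": 0.0025, "z": 0.125, "claw": 0.02}, {"rx": 0, "ry": 0, "rz": 0.1, "x": -0.001, "y": 0.0025, "z": 0.125, "claw": 0.015}, {"rx": 0, "ry": 0, "rz": 0.1, "x": -0.001, "y": 0.0025, "z": 0.125, "claw": 0.015}, {"rx": 0, "ry": 0, "rz": 0.1, "x": -0.001, "y": 0.0025, "z": 0.125, "claw": 0.015}]'

```text
t: 3.0
position: [0.4332, 0.3352, 0.0358]
eef_rot: [0.499, 3.101, 0.001]
wrist_force: [-1.1, 0.0, 9.3]
finger_gap: 0.343
gripper_force: 39.8
```

```bash
python3 - <<'E'
from h import *;from cell import ctrl
s=ctrl.sense();rel(s,[.48,.158,.0],71.8)
E
```

```text
pos [0.4332 0.3352 0.0358] yang 71.72 -> shift [-0.1    -0.1536  0.0358] rot [ 0.04  0.03 -0.08] j [ 0.6   0.65  1.99  0.    0.5  -0.65] F [-1.09  0.04  9.29] grip 39.84088182449341 0.0293 t 3.0
```

Call:
play_rows --series '[{"rx": 0, "ry": 0, "rz": 0, "x": 0, "y": 0, "z": -0.01, "claw": 0.015}, {"rx": 0, "ry": 0, "rz": 0, "x": 0, "y": 0, "z": -0.03, "claw": 0.015}, {"rx": 0, "ry": 0, "rz": 0, "x": 0, "y": 0, "z": -0.055, "claw": 0.015}, {"rx": 0, "ry": 0, "rz": 0, "x": 0, "y": 0, "z": -0.07, "claw": 0.015}, {"rx": 0, "ry": 0, "rz": 0, "x": -0.015, "y": -0.023, "z": -0.07, "claw": 0.015}, {"rx": 0, "ry": 0, "rz": 0, "x": -0.03, "y": -0.046, "z": -0.07, "claw": 0.015}, {"rx": 0, "ry": 0, "rz": 0, "x": -0.045, "y": -0.069, "z": -0.07, "claw": 0.015}, {"rx": 0, "ry": 0, "rz": 0, "x": -0.06, "y": -0.092, "z": -0.07, "claw": 0.015}, {"rx": 0, "ry": 0, "rz": 0, "x": -0.075, "y": -0.115, "z": -0.07, "claw": 0.015}, {"rx": 0, "ry": 0, "rz": 0, "x": -0.09, "y": -0.138, "z": -0.065, "claw": 0.015}, {"rx": 0, "ry": 0, "rz": 0, "x": -0.1, "y": -0.154, "z": -0.055, "claw": 0.015}, {"rx": 0, "ry": 0, "rz": 0, "x": -0.1, "y": -0.154, "z": -0.04, "claw": 0.015}, {"rx": 0, "ry": 0, "rz": 0, "x": -0.1, "y": -0.154, "z": -0.025, "claw": 0.015}, {"rx": 0, "ry": 0, "rz": 0, "x": -0.1, "y": -0.154, "z": -0.015, "claw": 0.015}, {"rx": 0, "ry": 0, "rz": 0, "x": -0.1, "y": -0.154, "z": -0.01, "claw": 0.015}, {"rx": 0, "ry": 0, "rz": 0, "x": -0.1, "y": -0.154, "z": -0.01, "claw": 0.015}, {"rx": 0, "ry": 0, "rz": 0, "x": -0.1, "y": -0.154, "z": -0.01, "claw": 0.015}]'

```text
t: 4.7
position: [0.4798, 0.1576, 0.0457]
eef_rot: [0.498, 3.102, 0.0]
wrist_force: [0.1, 0.4, -1.0]
finger_gap: 0.344
gripper_force: 39.9
```

```bash
python3 - <<'E'
from h import *;from cell import ctrl;import cv2
c=ctrl.capture("scene");d=ctrl.capture("top")
np.savez("top2.npz",**d)
o=np.hstack([cv2.resize(c["image"][240:360,340:500],(400,300)),cv2.resize(d["image"][230:320,200:320],(400,300))])
cv2.imwrite("pics/s3.png",o)
s=ctrl.sense();rel(s,[.48,.158,.031],71.8)
E
```

```text
pos [0.4799 0.1576 0.0458] yang 71.74 -> shift [0.     0.0004 0.0148] rot [ 0.02  0.04 -0.06] j [ 0.26  0.6   2.09  0.    0.45 -0.99] F [-0.01  0.61 -1.46] grip 39.8860502243042 0.0294 t 4.8
```

View pics/s3.png

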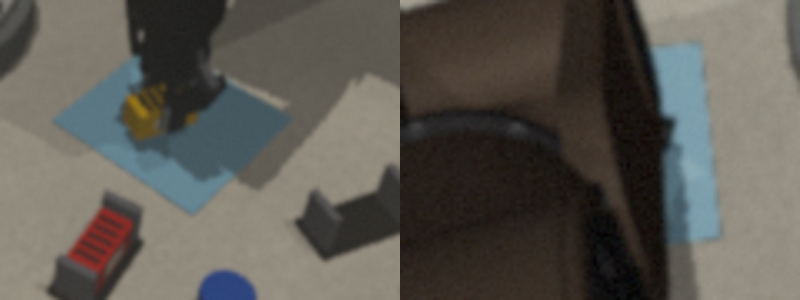

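The scene view shows the magazine upright in the jaws over the mat (crop (150,110)) and the dock empty. I lower it slowly.

Call:
play_rows --series '[{"rx": 0, "ry": 0, "rz": 0, "x": 0, "y": 0, "z": 0.006, "claw": 0.015}, {"rx": 0, "ry": 0, "rz": 0, "x": 0, "y": 0, "z": 0.011, "claw": 0.015}, {"rx": 0, "ry": 0, "rz": 0, "x": 0, "y": 0, "z": 0.013, "claw": 0.015}, {"rx": 0, "ry": 0, "rz": 0, "x": 0, "y": 0, "z": 0.014, "claw": 0.015}, {"rx": 0, "ry": 0, "rz": 0, "x": 0, "y": 0, "z": 0.0147, "claw": 0.015}, {"rx": 0, "ry": 0, "rz": 0, "x": 0, "y": 0, "z": 0.0147, "claw": 0.015}, {"rx": 0, "ry": 0, "rz": 0, "x": 0, "y": 0, "z": 0.0147, "claw": 0.015}, {"rx": 0, "ry": 0, "rz": 0, "x": 0, "y": 0, "z": 0.0147, "claw": 0.015}]'

```text
t: 5.6
position: [0.4794, 0.1574, 0.0308]
eef_rot: [-0.499, -3.101, 0.0]
wrist_force: [-2.1, -0.5, 7.3]
finger_gap: 0.345
gripper_force: 40.8
```

Call:
play_rows --series '[{"rx": 0, "ry": 0, "rz": 0, "x": 0, "y": 0, "z": 0, "claw": 0.032}, {"rx": 0, "ry": 0, "rz": 0, "x": 0, "y": 0, "z": 0, "claw": 0.04}, {"rx": 0, "ry": 0, "rz": 0, "x": 0, "y": 0, "z": 0, "claw": 0.06}, {"rx": 0, "ry": 0, "rz": 0, "x": 0, "y": 0, "z": 0, "claw": 0.08}, {"rx": 0, "ry": 0, "rz": 0, "x": 0, "y": 0, "z": 0, "claw": 0.085}, {"rx": 0, "ry": 0, "rz": 0, "x": 0, "y": 0, "z": -0.02, "claw": 0.085}, {"rx": 0, "ry": 0, "rz": 0, "x": 0, "y": 0, "z": -0.05, "claw": 0.085}, {"rx": 0, "ry": 0, "rz": 0, "x": 0, "y": 0, "z": -0.09, "claw": 0.085}, {"rx": 0, "ry": 0, "rz": 8, "x": 0, "y": 0, "z": -0.12, "claw": 0.085}, {"rx": 0, "ry": 0, "rz": 16, "x": 0, "y": 0, "z": -0.12, "claw": 0.085}, {"rx": 0, "ry": 0, "rz": 24, "x": 0, "y": 0, "z": -0.12, "claw": 0.085}, {"rx": 0, "ry": 0, "rz": 32, "x": 0, "y": 0, "z": -0.12, "claw": 0.085}, {"rx": 0, "ry": 0, "rz": 40, "x": 0, "y": 0, "z": -0.12, "claw": 0.085}, {"rx": 0, "ry": 0, "rz": 48, "x": 0, "y": 0, "z": -0.12, "claw": 0.085}, {"rx": 0, "ry": 0, "rz": 56, "x": 0, "y": 0, "z": -0.12, "claw": 0.085}, {"rx": 0, "ry": 0, "rz": 64, "x": 0, "y": 0, "z": -0.12, "claw": 0.085}, {"rx": 0, "ry": 0, "rz": 72, "x": 0, "y": 0, "z": -0.12, "claw": 0.085}, {"rx": 0, "ry": 0, "rz": 80, "x": 0, "y": 0, "z": -0.12, "claw": 0.085}, {"rx": 0, "ry": 0, "rz": 88, "x": 0, "y": 0, "z": -0.12, "claw": 0.085}, {"rx": 0, "ry": 0, "rz": 90, "x": 0, "y": 0, "z": -0.12, "claw": 0.085}]'

```text
t: 7.6
position: [0.4795, 0.1574, 0.1506]
eef_rot: [-2.551, -1.833, 0.0]
wrist_force: [-0.1, 0.6, 0.1]
finger_gap: 0.996
gripper_force: 0.0
```

```bash
python3 - <<'E'
from h import *;from cell import ctrl;import cv2
c=ctrl.capture("wrist");np.savez("w3.npz",**c)
K=c["camera_matrix"];T=c["cam_to_world"]
im=c["image"].copy()
hsv=cv2.cvtColor(im,cv2.COLOR_BGR2HSV)
def proj(p):
    q=np.linalg.inv(T)@np.r_[p,1];th=np.arctan2(np.hypot(q[0],q[1]),q[2]);r=th*K[0,0];n=np.hypot(q[0],q[1])
    return (K[0,2]+r*q[0]/n,K[1,2]+r*q[1]/n)
a=np.radians(-18.2);u=np.array([np.cos(a),np.sin(a)]);v=np.array([-u[1],u[0]])
P=[proj(np.r_[np.array([.4794,.1574])+i*.031*u+j*.015*v,.035]) for i,j in[(1,1),(1,-1),(-1,-1),(-1,1)]]
for p in P: cv2.circle(im,tuple(int(round(t)) for t in p),1,(255,0,255),-1)
print(np.round(P,1))
cv2.imwrite("pics/w3.png",cv2.resize(im[140:340,190:440],None,fx=3,fy=3,interpolation=cv2.INTER_CUBIC))
s=ctrl.sense();rel(s,[.4794,.1574,.031],-18.2)
E
```

```text
[[362.7 214.2]
 [361.4 256.7]
 [270.8 257.2]
 [268.8 214.8]]
pos [0.4795 0.1574 0.1505] yang -18.54 -> shift [-0.000e+00 -1.000e-04  1.195e-01] rot [-0.01  0.01 -0.34] j [ 0.26  0.42  2.03 -0.    0.7   0.58] F [ 0.3   0.02 -0.57] grip 0.0 0.0849 t 7.65
```

View pics/w3.png

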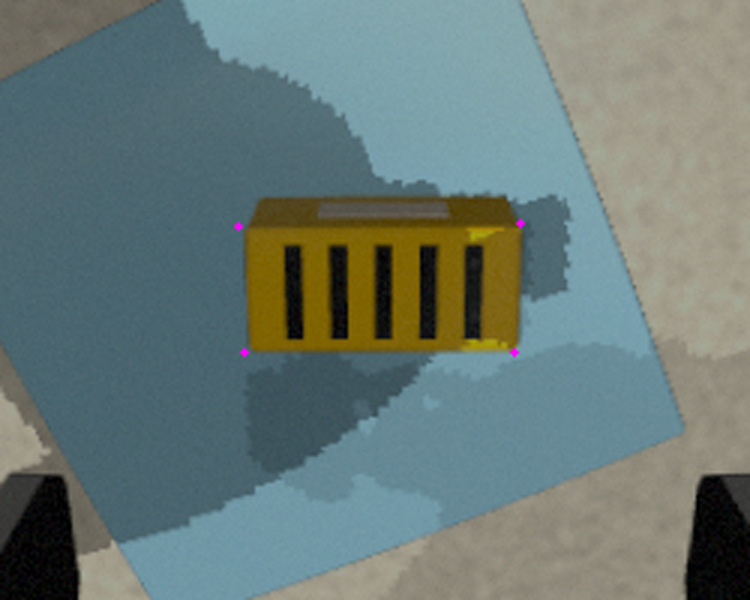

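The magazine stands upright on the mat, within about 1 mm of the prediction (crop corners (247,227)–(518,350)). I take it by its ends.

Call:
play_rows --force 40 --series '[{"rx": 0, "ry": 0, "rz": -0.3, "x": 0, "y": 0.001, "z": 0.03, "claw": 0.085}, {"rx": 0, "ry": 0, "rz": -0.3, "x": 0, "y": 0.001, "z": 0.06, "claw": 0.085}, {"rx": 0, "ry": 0, "rz": -0.3, "x": 0, "y": 0.001, "z": 0.085, "claw": 0.085}, {"rx": 0, "ry": 0, "rz": -0.3, "x": 0, "y": 0.001, "z": 0.105, "claw": 0.085}, {"rx": 0, "ry": 0, "rz": -0.3, "x": 0, "y": 0.001, "z": 0.115, "claw": 0.085}, {"rx": 0, "ry": 0, "rz": -0.3, "x": 0, "y": 0.001, "z": 0.119, "claw": 0.085}, {"rx": 0, "ry": 0, "rz": -0.3, "x": 0, "y": 0.001, "z": 0.119, "claw": 0.08}, {"rx": 0, "ry": 0, "rz": -0.3, "x": 0, "y": 0.001, "z": 0.119, "claw": 0.074}, {"rx": 0, "ry": 0, "rz": -0.3, "x": 0, "y": 0.001, "z": 0.119, "claw": 0.068}, {"rx": 0, "ry": 0, "rz": -0.3, "x": 0, "y": 0.001, "z": 0.119, "claw": 0.064}, {"rx": 0, "ry": 0, "rz": -0.3, "x": 0, "y": 0.001, "z": 0.119, "claw": 0.06}, {"rx": 0, "ry": 0, "rz": -0.3, "x": 0, "y": 0.001, "z": 0.119, "claw": 0.05}, {"rx": 0, "ry": 0, "rz": -0.3, "x": 0, "y": 0.001, "z": 0.119, "claw": 0.045}, {"rx": 0, "ry": 0, "rz": -0.3, "x": 0, "y": 0.001, "z": 0.119, "claw": 0.045}, {"rx": 0, "ry": 0, "rz": -0.3, "x": 0, "y": 0.001, "z": 0.119, "claw": 0.045}, {"rx": 0, "ry": 0, "rz": -0.3, "x": 0, "y": 0.001, "z": 0.119, "claw": 0.045}]'

```text
t: 9.25
position: [0.4809, 0.1572, 0.0324]
eef_rot: [2.541, 1.847, 0.001]
wrist_force: [-2.4, -0.1, 12.9]
finger_gap: 0.721
gripper_force: 40.9
```

```bash
python3 - <<'E'
from h import *;from cell import ctrl
s=ctrl.sense();rel(s,[.4794,.1574,.2],-73.1);rel(s,[.582,-.2166,.2],-73.1)
E
```

```text
pos [0.4809 0.1572 0.0324] yang -17.97 -> shift [-0.0002 -0.0013 -0.1676] rot [ 3.000e-02 -5.000e-02  5.513e+01] j [ 0.26  0.63  2.09 -0.    0.42  0.57] F [-2.36 -0.14 12.93] grip 40.92082679271698 0.0615 t 9.25
pos [0.4809 0.1572 0.0324] yang -17.97 -> shift [-0.3243  0.2117 -0.1676] rot [ 3.000e-02 -5.000e-02  5.513e+01] j [ 0.26  0.63  2.09 -0.    0.42  0.57] F [-2.36 -0.14 12.93] grip 40.92082679271698 0.0615 t 9.25
```

Call:
play_rows --series '[{"rx": 0, "ry": 0, "rz": 0, "x": 0, "y": 0, "z": -0.01, "claw": 0.045}, {"rx": 0, "ry": 0, "rz": 0, "x": 0, "y": 0, "z": -0.03, "claw": 0.045}, {"rx": 0, "ry": 0, "rz": 0, "x": 0, "y": 0, "z": -0.06, "claw": 0.045}, {"rx": 0, "ry": 0, "rz": 4, "x": 0, "y": 0, "z": -0.095, "claw": 0.045}, {"rx": 0, "ry": 0, "rz": 8, "x": -0.02, "y": 0.013, "z": -0.125, "claw": 0.045}, {"rx": 0, "ry": 0, "rz": 13, "x": -0.045, "y": 0.029, "z": -0.15, "claw": 0.045}, {"rx": 0, "ry": 0, "rz": 18, "x": -0.075, "y": 0.049, "z": -0.168, "claw": 0.045}, {"rx": 0, "ry": 0, "rz": 23, "x": -0.105, "y": 0.069, "z": -0.168, "claw": 0.045}, {"rx": 0, "ry": 0, "rz": 28, "x": -0.135, "y": 0.088, "z": -0.168, "claw": 0.045}, {"rx": 0, "ry": 0, "rz": 33, "x": -0.165, "y": 0.108, "z": -0.168, "claw": 0.045}, {"rx": 0, "ry": 0, "rz": 38, "x": -0.195, "y": 0.127, "z": -0.168, "claw": 0.045}, {"rx": 0, "ry": 0, "rz": 43, "x": -0.225, "y": 0.147, "z": -0.168, "claw": 0.045}, {"rx": 0, "ry": 0, "rz": 48, "x": -0.255, "y": 0.166, "z": -0.168, "claw": 0.045}, {"rx": 0, "ry": 0, "rz": 52, "x": -0.28, "y": 0.183, "z": -0.168, "claw": 0.045}, {"rx": 0, "ry": 0, "rz": 55.1, "x": -0.305, "y": 0.199, "z": -0.168, "claw": 0.045}, {"rx": 0, "ry": 0, "rz": 55.1, "x": -0.318, "y": 0.208, "z": -0.168, "claw": 0.045}, {"rx": 0, "ry": 0, "rz": 55.1, "x": -0.324, "y": 0.2117, "z": -0.168, "claw": 0.045}, {"rx": 0, "ry": 0, "rz": 55.1, "x": -0.324, "y": 0.2117, "z": -0.168, "claw": 0.045}, {"rx": 0, "ry": 0, "rz": 55.1, "x": -0.324, "y": 0.2117, "z": -0.168, "claw": 0.045}, {"rx": 0, "ry": 0, "rz": 55.1, "x": -0.324, "y": 0.2117, "z": -0.168, "claw": 0.045}]'

```text
t: 11.25
position: [0.5817, -0.2152, 0.1997]
eef_rot: [-3.107, -0.464, 0.001]
wrist_force: [-0.7, -0.3, -1.7]
finger_gap: 0.718
gripper_force: 45.3
```

```bash
python3 - <<'E'
from h import *;from cell import ctrl;import cv2
c=ctrl.capture("wrist");np.savez("w4.npz",**c)
K=c["camera_matrix"];T=c["cam_to_world"]
im=c["image"].copy()
def proj(p):
    q=np.linalg.inv(T)@np.r_[p,1];th=np.arctan2(np.hypot(q[0],q[1]),q[2]);r=th*K[0,0];n=np.hypot(q[0],q[1])
    return (K[0,2]+r*q[0]/n,K[1,2]+r*q[1]/n)
ax=np.array([.5573,-.1353]);a=np.radians(-73.1);u=np.array([np.cos(a),np.sin(a)]);v=np.array([-u[1],u[0]])
pts=[np.r_[ax+(.085+i*.03)*u+j*.018*v,.068] for i,j in[(1,1),(1,-1),(-1,-1),(-1,1)]]
for d in(-13.1,106.9,-133.1): pts.append(np.r_[ax+.112*np.array([np.cos(np.radians(d)),np.sin(np.radians(d))]),.12])
pts.append(np.r_[ax,.06])
for p in pts:
    q=proj(p);print(np.round(q,1));cv2.circle(im,tuple(int(round(t)) for t in q),2,(255,0,255),-1)
cv2.imwrite("pics/w4.png",cv2.resize(im,(800,600),interpolation=cv2.INTER_CUBIC))
s=ctrl.sense();rel(s,[.582,-.2166,.2],-73.1)
E
```

```text
[360.8 205.6]
[359.  253.8]
[276.6 253.7]
[275.1 205.4]
[263.8  84.2]
[ 41.5 251.6]
[276. 385.]
[205.  226.8]
pos [ 0.5818 -0.2153  0.1997] yang -73.0 -> shift [-0.0001  0.0013 -0.0003] rot [-0.02  0.01  0.1 ] j [-0.4   0.5   1.72  0.    0.93  0.87] F [ 0.21 -0.56 -1.17] grip 45.32747447490692 0.0612 t 11.3
```

View pics/w4.png

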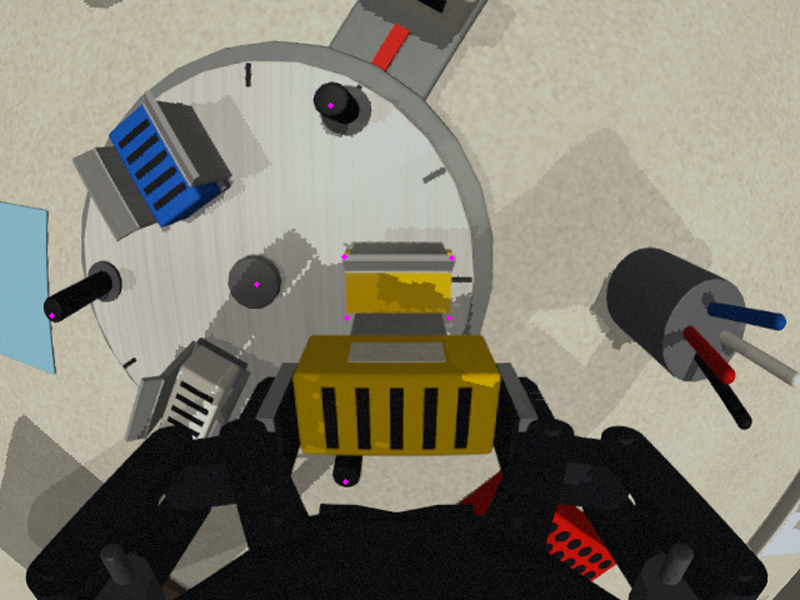

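The projected marks agree lengthwise with the pad (display x 345–451). The pad's lower edge (314 seen, 317 predicted) and the post tops (about 3 px higher than predicted) say the carousel lies about 1.7 mm further along +tool x. I correct for that and descend in stages, watching the force.

Call:
play_rows --series '[{"rx": 0, "ry": 0, "rz": 0.1, "x": 0.0016, "y": 0.0015, "z": 0.01, "claw": 0.045}, {"rx": 0, "ry": 0, "rz": 0.1, "x": 0.0016, "y": 0.0015, "z": 0.025, "claw": 0.045}, {"rx": 0, "ry": 0, "rz": 0.1, "x": 0.0016, "y": 0.0015, "z": 0.04, "claw": 0.045}, {"rx": 0, "ry": 0, "rz": 0.1, "x": 0.0016, "y": 0.0015, "z": 0.05, "claw": 0.045}, {"rx": 0, "ry": 0, "rz": 0.1, "x": 0.0016, "y": 0.0015, "z": 0.06, "claw": 0.045}, {"rx": 0, "ry": 0, "rz": 0.1, "x": 0.0016, "y": 0.0015, "z": 0.068, "claw": 0.045}, {"rx": 0, "ry": 0, "rz": 0.1, "x": 0.0016, "y": 0.0015, "z": 0.074, "claw": 0.045}, {"rx": 0, "ry": 0, "rz": 0.1, "x": 0.0016, "y": 0.0015, "z": 0.08, "claw": 0.045}, {"rx": 0, "ry": 0, "rz": 0.1, "x": 0.0016, "y": 0.0015, "z": 0.08, "claw": 0.045}, {"rx": 0, "ry": 0, "rz": 0.1, "x": 0.0016, "y": 0.0015, "z": 0.08, "claw": 0.045}]'

```text
t: 12.3
position: [0.584, -0.2174, 0.1197]
eef_rot: [3.108, 0.46, 0.0]
wrist_force: [0.4, 1.5, -1.1]
finger_gap: 0.721
gripper_force: 45.3
```

```bash
python3 - <<'E'
from h import *;from cell import ctrl;import cv2
c=ctrl.capture("wrist");cv2.imwrite("pics/w5.png",cv2.resize(c["image"][190:380,190:450],None,fx=3,fy=3,interpolation=cv2.INTER_CUBIC))
s=ctrl.sense();rel(s,[.582,-.2166,.0974],-73.1)
E
```

```text
pos [ 0.5841 -0.2175  0.1199] yang -73.17 -> shift [-0.0018 -0.0015  0.0225] rot [ 0.02 -0.02 -0.07] j [-0.41  0.6   1.77 -0.    0.77  0.87] F [ 0.37  0.17 -0.81] grip 45.32943069934845 0.0613 t 12.35
```

View pics/w5.png

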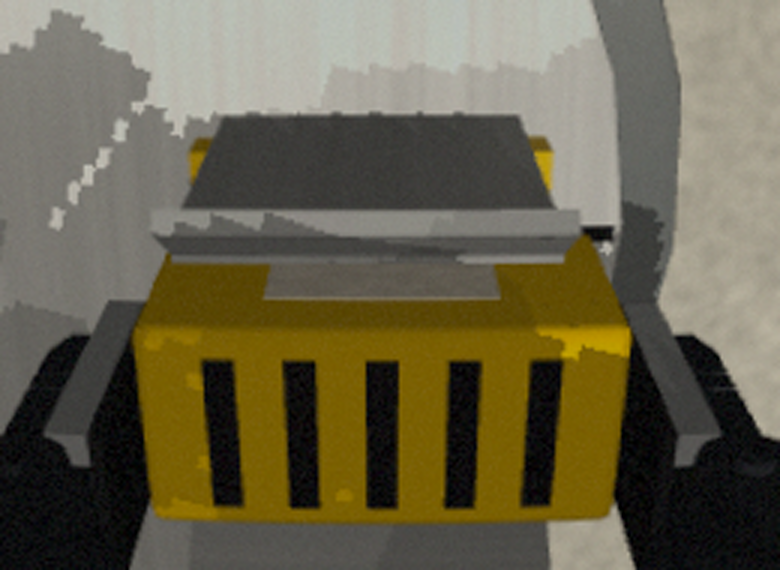

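The magazine is between the guides without contact. The pad centre (crop x≈371) is about 1.5 mm inward of the magazine's centre (381), so I correct by -1.5 mm in tool y while lowering.

Call:
play_rows --series '[{"rx": 0, "ry": 0, "rz": 0, "x": 0, "y": -0.001, "z": 0.005, "claw": 0.045}, {"rx": 0, "ry": 0, "rz": 0, "x": 0, "y": -0.0015, "z": 0.01, "claw": 0.045}, {"rx": 0, "ry": 0, "rz": 0, "x": 0, "y": -0.0015, "z": 0.014, "claw": 0.045}, {"rx": 0, "ry": 0, "rz": 0, "x": 0, "y": -0.0015, "z": 0.017, "claw": 0.045}, {"rx": 0, "ry": 0, "rz": 0, "x": 0, "y": -0.0015, "z": 0.019, "claw": 0.045}, {"rx": 0, "ry": 0, "rz": 0, "x": 0, "y": -0.0015, "z": 0.0205, "claw": 0.045}, {"rx": 0, "ry": 0, "rz": 0, "x": 0, "y": -0.0015, "z": 0.0215, "claw": 0.045}, {"rx": 0, "ry": 0, "rz": 0, "x": 0, "y": -0.0015, "z": 0.022, "claw": 0.045}, {"rx": 0, "ry": 0, "rz": 0, "x": 0, "y": -0.0015, "z": 0.022, "claw": 0.045}, {"rx": 0, "ry": 0, "rz": 0, "x": 0, "y": -0.0015, "z": 0.022, "claw": 0.045}]'

```text
t: 13.35
position: [0.5835, -0.216, 0.0977]
eef_rot: [3.108, 0.46, 0.0]
wrist_force: [0.1, -0.2, -1.3]
finger_gap: 0.72
gripper_force: 45.3
```

Not in contact yet; I feel for the pad in small steps.

Call:
play_rows --series '[{"rx": 0, "ry": 0, "rz": 0, "x": 0, "y": 0, "z": 0.0007, "claw": 0.045}, {"rx": 0, "ry": 0, "rz": 0, "x": 0, "y": 0, "z": 0.001, "claw": 0.045}, {"rx": 0, "ry": 0, "rz": 0, "x": 0, "y": 0, "z": 0.001, "claw": 0.045}]'

```text
t: 13.65
position: [0.5837, -0.216, 0.0974]
eef_rot: [3.107, 0.46, 0.001]
wrist_force: [-2.9, 1.8, 11.1]
finger_gap: 0.717
gripper_force: 46.9
```

Call:
play_rows --series '[{"rx": 0, "ry": 0, "rz": 0, "x": 0, "y": 0, "z": 0, "claw": 0.062}, {"rx": 0, "ry": 0, "rz": 0, "x": 0, "y": 0, "z": 0, "claw": 0.066}, {"rx": 0, "ry": 0, "rz": 0, "x": 0, "y": 0, "z": 0, "claw": 0.072}, {"rx": 0, "ry": 0, "rz": 0, "x": 0, "y": 0, "z": 0, "claw": 0.08}, {"rx": 0, "ry": 0, "rz": 0, "x": 0, "y": 0, "z": 0, "claw": 0.083}, {"rx": 0, "ry": 0, "rz": 0, "x": 0, "y": 0, "z": 0, "claw": 0.083}, {"rx": 0, "ry": 0, "rz": 0, "x": 0, "y": 0, "z": -0.01, "claw": 0.083}, {"rx": 0, "ry": 0, "rz": 0, "x": 0, "y": 0, "z": -0.03, "claw": 0.083}, {"rx": 0, "ry": 0, "rz": 0, "x": 0, "y": 0, "z": -0.06, "claw": 0.083}, {"rx": 0, "ry": 0, "rz": 0, "x": 0, "y": 0, "z": -0.09, "claw": 0.083}, {"rx": 0, "ry": 0, "rz": 0, "x": 0, "y": 0, "z": -0.12, "claw": 0.083}, {"rx": 0, "ry": 0, "rz": 0, "x": 0, "y": 0, "z": -0.12, "claw": 0.083}]'

```text
t: 14.85
position: [0.5855, -0.2168, 0.2215]
eef_rot: [3.104, 0.459, 0.009]
wrist_force: [0.2, -0.8, -0.1]
finger_gap: 0.971
gripper_force: 0.0
```

```bash
python3 - <<'E'
from h import *;from cell import ctrl;import cv2
c=ctrl.capture("wrist");np.savez("w6.npz",**c);T=c["cam_to_world"];K=c["camera_matrix"]
def proj(p):
    q=np.linalg.inv(T)@np.r_[p,1];th=np.arctan2(np.hypot(q[0],q[1]),q[2]);r=th*K[0,0];n=np.hypot(q[0],q[1])
    return (K[0,2]+r*q[0]/n,K[1,2]+r*q[1]/n)
hsv=cv2.cvtColor(c["image"],cv2.COLOR_BGR2HSV);m=cv2.inRange(hsv,(20,140,60),(35,255,255));m[380:]=0
n,l,st,ce=cv2.connectedComponentsWithStats(m)
for i in range(1,n):
    if st[i,4]>100:print(st[i],ce[i].round(1))
t=np.array([.5837,-.216]);a=np.radians(-73.1);u=np.array([np.cos(a),np.sin(a)]);v=np.array([-u[1],u[0]])
for i,j in[(1,1),(1,-1),(-1,-1),(-1,1)]:print("mag top",np.round(proj(np.r_[t+i*.031*u+j*.015*v,.1]),1))
s=ctrl.sense()
# pushing plan: post_right (at -133.1) pushed anticlockwise from its cw side
ax=np.array([.559,-.1348])
for d in(-133.1,106.9,-13.1,-193.1):print(d,(ax+.112*np.array([np.cos(np.radians(d)),np.sin(np.radians(d))])).round(4))
rel(s,[.6,-.2,.2],-73)
E
```

```text
[ 270  209   90   49 2987] [314.8 235.5]
mag top [358.8 216.1]
mag top [357.4 257.5]
mag top [269.1 257.7]
mag top [267.3 216.3]
-133.1 [ 0.4825 -0.2166]
106.9 [ 0.5264 -0.0276]
-13.1 [ 0.6681 -0.1602]
-193.1 [ 0.4499 -0.1094]
pos [ 0.5846 -0.2164  0.2194] yang -73.17 -> shift [ 0.0194 -0.0113  0.0194] rot [ 0.16 -0.19 -0.17] j [-0.4   0.48  1.7  -0.    0.96  0.87] F [-1.3   0.96  0.61] grip 0.0 0.0831 t 14.9
```

The magazine sits flat in the nest: its yellow area (x 270–360, y to 258) matches the predicted outline. The table is at about -60°, so next I put the opposite post between the fingers (+y side, well within reach) and sweep it 60° anticlockwise.

```bash
python3 - <<'E'
from h import *;from cell import ctrl
s=ctrl.sense();rel(s,[.5264,-.0276,.2],16.0)
E
```

```text
pos [ 0.5846 -0.2164  0.2194] yang -73.17 -> shift [-0.0011 -0.1976  0.0188] rot [ 2.700e-01 -3.000e-02 -8.917e+01] j [-0.4   0.48  1.7  -0.    0.96  0.87] F [-1.3   0.96  0.61] grip 0.0 0.0831 t 14.9
```

Call:
play_rows --series '[{"rx": 0, "ry": 0, "rz": -8, "x": 0, "y": -0.015, "z": 0, "claw": 0.07}, {"rx": 0, "ry": 0, "rz": -16, "x": 0, "y": -0.034, "z": 0, "claw": 0.06}, {"rx": 0, "ry": 0, "rz": -24, "x": 0, "y": -0.053, "z": 0, "claw": 0.05}, {"rx": 0, "ry": 0, "rz": -32, "x": 0, "y": -0.072, "z": 0, "claw": 0.05}, {"rx": 0, "ry": 0, "rz": -40, "x": 0, "y": -0.091, "z": 0, "claw": 0.05}, {"rx": 0, "ry": 0, "rz": -48, "x": 0, "y": -0.11, "z": 0, "claw": 0.05}, {"rx": 0, "ry": 0, "rz": -56, "x": 0, "y": -0.129, "z": 0, "claw": 0.05}, {"rx": 0, "ry": 0, "rz": -64, "x": -0.001, "y": -0.148, "z": 0, "claw": 0.05}, {"rx": 0, "ry": 0, "rz": -72, "x": -0.001, "y": -0.167, "z": 0.005, "claw": 0.05}, {"rx": 0, "ry": 0, "rz": -80, "x": -0.001, "y": -0.185, "z": 0.01, "claw": 0.05}, {"rx": 0.2, "ry": 0, "rz": -88, "x": -0.001, "y": -0.195, "z": 0.015, "claw": 0.05}, {"rx": 0.2, "ry": 0, "rz": -89.2, "x": -0.001, "y": -0.1976, "z": 0.019, "claw": 0.05}, {"rx": 0.2, "ry": 0, "rz": -89.2, "x": -0.001, "y": -0.1976, "z": 0.019, "claw": 0.05}, {"rx": 0.2, "ry": 0, "rz": -89.2, "x": -0.001, "y": -0.1976, "z": 0.019, "claw": 0.05}, {"rx": 0.2, "ry": 0, "rz": -89.2, "x": -0.001, "y": -0.1976, "z": 0.019, "claw": 0.05}]'

```text
t: 16.4
position: [0.5256, -0.0276, 0.1977]
eef_rot: [-1.892, -2.505, 0.001]
wrist_force: [-0.7, -0.4, -0.1]
finger_gap: 0.583
gripper_force: 0.0
```

```bash
python3 - <<'E'
from h import *;from cell import ctrl;import cv2
c=ctrl.capture("wrist");T=c["cam_to_world"];K=c["camera_matrix"];im=c["image"].copy()
def proj(p):
    q=np.linalg.inv(T)@np.r_[p,1];th=np.arctan2(np.hypot(q[0],q[1]),q[2]);r=th*K[0,0];n=np.hypot(q[0],q[1])
    return (K[0,2]+r*q[0]/n,K[1,2]+r*q[1]/n)
q=proj(np.array([.5264,-.0276,.12]));print(q)
cv2.circle(im,(int(q[0]),int(q[1])),3,(255,0,255),-1)
cv2.imwrite("pics/w7.png",im)
s=ctrl.sense();rel(s,[.5264,-.0276,.107],16.9)
E
```

```text
(np.float64(318.27761173688316), np.float64(256.75990835251446))
pos [ 0.5256 -0.0276  0.1978] yang 15.9 -> shift [-0.0004  0.001   0.0908] rot [-0.11 -0.12 -1.  ] j [-0.11  0.38  1.93  0.    0.83 -0.39] F [0.56 0.31 0.2 ] grip 0.0 0.0498 t 16.45
```

View pics/w7.png

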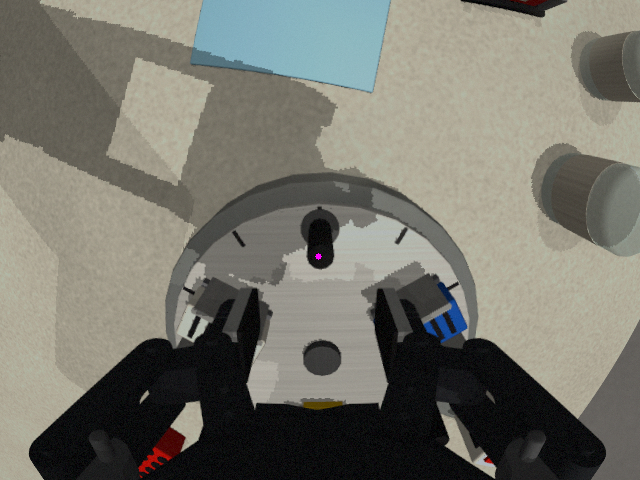

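The post top lies under the mark at (320,256), centred between the fingers. I descend over it and narrow the jaws loosely around it.

Call:
play_rows --force 20 --series '[{"rx": 0, "ry": 0, "rz": -1, "x": 0, "y": 0.001, "z": 0.02, "claw": 0.05}, {"rx": 0, "ry": 0, "rz": -1, "x": 0, "y": 0.001, "z": 0.045, "claw": 0.05}, {"rx": 0, "ry": 0, "rz": -1, "x": 0, "y": 0.001, "z": 0.065, "claw": 0.05}, {"rx": 0, "ry": 0, "rz": -1, "x": 0, "y": 0.001, "z": 0.082, "claw": 0.05}, {"rx": 0, "ry": 0, "rz": -1, "x": 0, "y": 0.001, "z": 0.09, "claw": 0.045}, {"rx": 0, "ry": 0, "rz": -1, "x": 0, "y": 0.001, "z": 0.09, "claw": 0.035}, {"rx": 0, "ry": 0, "rz": -1, "x": 0, "y": 0.001, "z": 0.09, "claw": 0.026}, {"rx": 0, "ry": 0, "rz": -1, "x": 0, "y": 0.001, "z": 0.09, "claw": 0.026}, {"rx": 0, "ry": 0, "rz": -1, "x": 0, "y": 0.001, "z": 0.09, "claw": 0.026}]'

```text
t: 17.35
position: [0.5265, -0.0267, 0.1084]
eef_rot: [-1.867, -2.524, -0.0]
wrist_force: [0.2, 0.2, 0.3]
finger_gap: 0.305
gripper_force: 0.0
```

```bash
python3 - <<'E'
from h import *;from cell import ctrl
s=ctrl.sense();ax=np.array([.559,-.1348])
R0=R.from_rotvec(s["eef_rot"])
rel(s,[.5264,-.0276,.107],16.9)
for k in range(0,67,4):
    a=np.radians(106.9+k);p=np.r_[ax+.112*np.array([np.cos(a),np.sin(a)]),s["position"][2]]
    print(k,R0.inv().apply(p-s["position"]).round(4),end="; ")
E
```

```text
pos [ 0.5265 -0.0267  0.1084] yang 17.02 -> shift [-0.0008 -0.0003  0.0014] rot [-0.06 -0.1   0.12] j [-0.11  0.51  2.    0.    0.63 -0.41] F [0.24 0.2  0.31] grip 0.0 0.026 t 17.35
0 [-0.0009 -0.0003 -0.    ]; 4 [-0.0011 -0.0081  0.    ]; 8 [-0.0019 -0.0159  0.    ]; 12 [-0.0033 -0.0236  0.    ]; 16 [-0.0051 -0.0312  0.    ]; 20 [-0.0075 -0.0386  0.    ]; 24 [-0.0104 -0.0459  0.    ]; 28 [-0.0139 -0.0529  0.    ]; 32 [-0.0177 -0.0597  0.    ]; 36 [-0.0221 -0.0662  0.    ]; 40 [-0.0269 -0.0724  0.    ]; 44 [-0.0321 -0.0782  0.    ]; 48 [-0.0377 -0.0836  0.    ]; 52 [-0.0437 -0.0887  0.    ]; 56 [-0.05   -0.0933  0.    ]; 60 [-0.0567 -0.0974 -0.    ]; 64 [-0.0635 -0.1011 -0.    ];
```

Call:
play_rows --series '[{"rx": 0, "ry": 0, "rz": -4, "x": -0.0011, "y": -0.0081, "z": 0, "claw": 0.026}, {"rx": 0, "ry": 0, "rz": -8, "x": -0.0019, "y": -0.0159, "z": 0, "claw": 0.026}, {"rx": 0, "ry": 0, "rz": -12, "x": -0.0033, "y": -0.0236, "z": 0, "claw": 0.026}, {"rx": 0, "ry": 0, "rz": -16, "x": -0.0051, "y": -0.0312, "z": 0, "claw": 0.026}, {"rx": 0, "ry": 0, "rz": -20, "x": -0.0075, "y": -0.0386, "z": 0, "claw": 0.026}, {"rx": 0, "ry": 0, "rz": -24, "x": -0.0104, "y": -0.0459, "z": 0, "claw": 0.026}, {"rx": 0, "ry": 0, "rz": -28, "x": -0.0139, "y": -0.0529, "z": 0, "claw": 0.026}, {"rx": 0, "ry": 0, "rz": -32, "x": -0.0177, "y": -0.0597, "z": 0, "claw": 0.026}, {"rx": 0, "ry": 0, "rz": -36, "x": -0.0221, "y": -0.0662, "z": 0, "claw": 0.026}, {"rx": 0, "ry": 0, "rz": -40, "x": -0.0269, "y": -0.0724, "z": 0, "claw": 0.026}, {"rx": 0, "ry": 0, "rz": -44, "x": -0.0321, "y": -0.0782, "z": 0, "claw": 0.026}, {"rx": 0, "ry": 0, "rz": -48, "x": -0.0377, "y": -0.0836, "z": 0, "claw": 0.026}, {"rx": 0, "ry": 0, "rz": -52, "x": -0.0437, "y": -0.0887, "z": 0, "claw": 0.026}, {"rx": 0, "ry": 0, "rz": -55, "x": -0.0485, "y": -0.0922, "z": 0, "claw": 0.026}, {"rx": 0, "ry": 0, "rz": -58, "x": -0.0533, "y": -0.0954, "z": 0, "claw": 0.026}, {"rx": 0, "ry": 0, "rz": -60, "x": -0.0567, "y": -0.0974, "z": 0, "claw": 0.026}, {"rx": 0, "ry": 0, "rz": -60, "x": -0.0567, "y": -0.0974, "z": 0, "claw": 0.026}, {"rx": 0, "ry": 0, "rz": -60, "x": -0.0567, "y": -0.0974, "z": 0, "claw": 0.026}, {"rx": 0, "ry": 0, "rz": -60, "x": -0.0567, "y": -0.0974, "z": 0, "claw": 0.026}]'

```text
t: 19.25
position: [0.4497, -0.1093, 0.1079]
eef_rot: [-0.356, -3.119, -0.002]
wrist_force: [0.1, -0.2, -0.2]
finger_gap: 0.308
gripper_force: 0.0
```

Force is zero, so the detent holds it. I open, lift straight up and retreat to view the result.

Call:
play_rows --series '[{"rx": 0, "ry": 0, "rz": 0, "x": 0, "y": 0, "z": 0, "claw": 0.035}, {"rx": 0, "ry": 0, "rz": 0, "x": 0, "y": 0, "z": 0, "claw": 0.045}, {"rx": 0, "ry": 0, "rz": 0, "x": 0, "y": 0, "z": 0, "claw": 0.05}, {"rx": 0, "ry": 0, "rz": 0, "x": 0, "y": 0, "z": -0.02, "claw": 0.05}, {"rx": 0, "ry": 0, "rz": 0, "x": 0, "y": 0, "z": -0.05, "claw": 0.05}, {"rx": 0, "ry": 0, "rz": 0, "x": 0, "y": 0, "z": -0.08, "claw": 0.05}, {"rx": 0, "ry": 0, "rz": 0, "x": 0, "y": 0, "z": -0.11, "claw": 0.05}, {"rx": 0, "ry": 0, "rz": 0, "x": 0, "y": 0.04, "z": -0.13, "claw": 0.05}, {"rx": 0, "ry": 0, "rz": 0, "x": 0, "y": 0.08, "z": -0.13, "claw": 0.05}, {"rx": 0, "ry": 0, "rz": 0, "x": 0, "y": 0.12, "z": -0.13, "claw": 0.05}, {"rx": 0, "ry": 0, "rz": 0, "x": 0, "y": 0.16, "z": -0.13, "claw": 0.05}, {"rx": 0, "ry": 0, "rz": 0, "x": 0, "y": 0.2, "z": -0.13, "claw": 0.05}, {"rx": 0, "ry": 0, "rz": 0, "x": 0, "y": 0.24, "z": -0.13, "claw": 0.05}, {"rx": 0, "ry": 0, "rz": 0, "x": 0, "y": 0.24, "z": -0.13, "claw": 0.05}, {"rx": 0, "ry": 0, "rz": 0, "x": 0, "y": 0.24, "z": -0.13, "claw": 0.05}]'

```text
t: 20.75
position: [0.5034, 0.125, 0.2376]
eef_rot: [-0.351, -3.118, -0.001]
wrist_force: [-0.2, -0.6, -0.0]
finger_gap: 0.588
gripper_force: 0.0
```

```bash
python3 - <<'E'
from h import *;from cell import ctrl;import cv2
c=ctrl.capture("top");im=c["image"];cv2.imwrite("pics/t9.png",im)
hsv=cv2.cvtColor(im,cv2.COLOR_BGR2HSV)
def blob(nm,lo,hi,z):
    m=cv2.inRange(hsv,lo,hi);m[:140]=0;m[292:]=0;m[:,:310]=0;m[:,435:]=0
    n,l,st,ce=cv2.connectedComponentsWithStats(m)
    for i in range(1,n):
        if st[i,4]>20:
            p=ray(c,ce[i],z);d=p-ax;r=cv2.minAreaRect(np.argwhere(l==i)[:,::-1].astype(np.float32))
            print(nm,st[i],p.round(4),"r",np.linalg.norm(d).round(4),"ang",np.degrees(np.arctan2(d[1],d[0])).round(1),"rect",np.round(r[1],1),round(r[2],1))
ax=np.array([.5575,-.1353])
blob("yellow",(20,120,60),(35,255,255),.1);blob("blue",(105,120,50),(125,255,255),.1)
blob("red",(0,150,80),(8,255,255),.1);blob("redhi",(172,150,80),(180,255,255),.1)
s=ctrl.sense();rel(s,[.5,0,.2],77)
E
```

```text
yellow [369 185  19  26 339] [ 0.6368 -0.1532] r 0.0813 ang -12.7 rect [15.1 25.2] 10.3
blue [329 231  24  18 282] [ 0.5333 -0.0523] r 0.0865 ang 106.3 rect [12.  23.7] 71.6
red [381 148  15   8  81] [ 0.7585 -0.1817] r 0.2063 ang -13.0 rect [13.7  5.9] 11.3
red [380 170   4   9  27] [ 0.6988 -0.1625] r 0.1439 ang -10.9 rect [2.7 8.4] 11.3
pos [0.5033 0.1241 0.2376] yang 77.07 -> shift [-0.0247 -0.1217  0.0375] rot [ 0.02 -0.21  0.07] j [ 0.18  0.32  1.91  0.    0.92 -1.16] F [ 0.27  0.2  -0.17] grip 0.0 0.0499 t 20.8
```

The magazine's angle from the axis (-12.7°) matches the reader's (-13.0°), and the blue nest (106.3°) confirms the table is at about 0. Handing in.

```bash
python3 -c "
from cell import ctrl
print(ctrl.hand_in())"
```

```text
the job is handed in; nothing more can be done
None
```

The yellow magazine is in the yellow nest, and the carousel is clicked home facing the reader, about 0.3° off its direction in the last top view. The arm is clear and the job was handed in at about 21 s; no verdict was returned.

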